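# Turn the chopping board over onto its feet

## Robot

A 6-joint arm with a two-finger parallel gripper is mounted at the origin on the work surface. World frame = base frame: x ahead of the robot, y to its left, z up, the work surface at z = 0. Lengths are in m, angles in degrees, forces in N, time in s.
With the tool pointing down it reaches from about 0.375 to 0.9 m from the base axis. Payload 3.1 kg.
Tool frame: the origin (TCP) lies between the finger pads; the fingertips stand 11 mm ahead of it and the grasp point (between the pads) lies 8 mm behind it; z points along the fingers, y is the line along which they close (so a half turn about z gives the same grasp; the last joint's range is limited). The gripper opens to 87 mm and grips with 3 to 60 N. Pads are 19 mm wide; open, the fingers measure 117 mm over their backs; the gripper's body (75 mm by 190 mm) begins 51 mm behind the grasp point.
Start: joints at [-85.227, 30.224, 82.088, -0, 67.689, -10.227], TCP at [0.162, -0.604, 0.234] pointing down, gripper open.
Joint ranges: [-176.69, 176.69], [-43.24, 126.21], [12.49, 139.97], [-82, 262], [0, 151.66], [-163.58, 163.58]. Speed limits (degrees/s): [159.86, 159.86, 180, 180, 180, 180].

## Interface

Orientations are given as a 3x3 rotation matrix whose columns are the frame's x, y, z axes.
In Python, from rig import bot, viewer, workorder, nets gives the robot as it stands. The module is installed in compiled form; this text tells all that it offers.
- The arm moves only by the tool move_arm, never from a script. Its argument "increments" is a list of rows, each a list of 7 numbers: the shift along the tool's x, y, z normalised to -1 to 1, where 1 is 0.3 m, then the turn, a rotation vector about the tool's x, y, z normalised to -1 to 1, where 1 is pi rad, then the opening, from 0 (shut) to 1 (fully open). In form: [[tx, ty, tz, wx, wy, wz, grip], ...]. A call has 1 to 10 rows; each row is the pose to reach, as a shift and turn from the pose commanded when the call began, along the tool's axes at that moment, turning the shorter way round; what a row does not reach only later rows make up. A row lasts 1/12 s, in which the tool goes at most 41.7 mm and 7.16 degrees, less where a joint would pass 70% of its speed; a pose out of reach is approached as far as the arm can. A call with a number of a shift or a turn outside -1 to 1 is refused whole. A call with a gripper value outside its range is refused whole. The fingers move at their own pace and stop on an object; the grip force is fixed at half the most. Time passes only in rows, so rows that repeat a pose let the fingers close. It gives the time, the measured TCP pose, the force, the opening and the grip force at its end, in the units of the state.
- bot.read_state(): the state, without advancing time (a new reading comes with each control period).
- viewer.capture(name): name is "scene" or "top" or "wrist"; returns a dict with "image" (400x640x3 uint8, blue, green, red), "K" (3x3 intrinsics, pixels), "eye" and "orientation" of the camera in the world. Camera axes: x right, y up, looking along -z (the intrinsics and any distortion apply to the point x, -y, -z); pixel columns grow to the right and rows downward; lengths in m; the calibration is good to about 2 mm. A picture is of the moment at which its call begins. There is no depth.
- workorder.hand_in(): hands the job in; it is judged then, once.
Trained networks look in the newest picture that a camera, given by its name, has taken for a name from the list of things; names that differ only in an ending like _2 or _b are one class to them, and where a whole thing is asked for, a point or a joint stands for the part that bears it (a point fixed in the world has none). Each returns a list of dicts, best first, with "conf" (0 to 1); they miss things now and then, are a little off and sometimes report something else, mostly with a low value. They report only what shows in the picture. A call takes as long as a camera call. They do not tell look-alikes from the thing itself.
- nets.find_in(camera, thing): "location" ([column, row] in pixels, amid what is visible of it).
The state is a dict: "time_s": time; "joint_positions": joint angles; "qvel": joint speeds; "tau": joint torques, N m; "position": TCP position; "tcp_rot": TCP orientation; "force": force on the tool from outside, world axes, zero at the start; "moment": the same for the moment, N m; "opening": opening from 0.0 (shut) to 1.0 (fully open); "grasp_force": force on a finger pad.
Only numpy, scipy, OpenCV 4.12 (cv2) and the standard library are available. Lean on these libraries where they do the work, as an engineer would, in place of code of your own. Each camera call takes 0.05 s, during which the arm holds its last target. There are 200 camera calls.

## Task

The chopping board on the low bench was left lying face down with its four rubber feet in the air. Slide it about a third of its width out past the bench's free end (the end away from the mortar) so that you can get under its edge, take it by that edge, turn it over and lay it gently down, standing on all four feet on the bench. Do not let it drop or slam, and do not shove aside the mortar, the pestle or the bowl that share the bench.

Things in the scene. Friction and masses are not known exactly. Their poses are not given: they have to be found in the camera images.
- board_center (a point): Centre (half-way through the thickness) of a plain wooden chopping board, 200 mm along its x, 150 mm along its y, 18 mm thick (z), about 0.4 kg, square-edged. It starts flat on its smooth working face. Its z axis points out of the side with the feet: up at first, down when turned. Its x and y start within 0.25 rad of the bench's.
- foot0 (a point): Tip of one of the board's four black rubber feet (22 mm across, 8 mm high), at x = -80, y = -55 mm from the board's centre; the feet stick out along the board's +z and their tips lie 17 mm from the centre.
- foot1 (a point): Tip of the foot at x = -80, y = +55 mm.
- foot2 (a point): Tip of the foot at x = +80, y = -55 mm.
- foot3 (a point): Tip of the foot at x = +80, y = +55 mm.
- bench_end (a point): Middle of the top edge of the free end (the robot's right) of the fixed low plank bench. x points across the bench away from the robot, y along it towards the other end, z up. The flat top reaches x = -180 to +180, y = 0 to +700 mm from here, 140 mm above the deck; plank 28 mm thick, leg slabs 75 mm in from the end. Beyond the end the space is free down to the deck for 150 mm.
- bench: The same fixed bench; origin at its centre, on the deck: 140 mm under the top and 350 mm along y from the free end. Axes as for bench_end.
- mortar: Clay mortar, a bystander on the other half of the bench: 184 mm across at the rim, 165 mm high, 2.4 kg. Origin at the centre of its underside.
- pestle: Hardwood pestle, a bystander lying along the bench in front of the mortar: 220 mm long (its y), 44 mm thick. Origin half-way along, on its underside.
- bowl: Small white bowl, a bystander at the back of the bench: 90 mm across, 40 mm high. Origin at the centre of its underside.
- board: The chopping board; origin at the centre of its working face (9 mm from board_center), axes as for board_center.
There are look-alikes about, which are no part of the job. Of the things shaped like the board, the wooden one is meant.

How it is judged:
By the outcome, as a careful person would: the job done as asked, in the order asked, and still so for the second after the job is handed in, with the robot touching nothing.
It also fails if it takes over 72 s, if anything falls off the work surface, if the arm or the gripper's body presses on something with over 40 N, if the wrist force passes 120 N, or if a joint passes its speed limit or range.

## Working session

There is one attempt and no reset: what is moved stays moved. The work goes in short steps, Python scripts to look and compute and a tool call to move; the robot and the scene stay as the last step left them, time stands still between calls to the robot, and variables do not carry over. Pictures are saved under pics/ and viewed, at most 10 in all, crops included, and the job is handed in when it is done.

Besides the shell and the picture viewer there is one more tool, called by a JSON object that holds its "op" and its "data". move_arm: Moves the arm, as the interface text tells. Its arguments: {"type":"object","properties":{"increments":{"type":"array"}},"required":["increments"]}

```bash
mkdir -p pics; cat > h.py <<'E'
import numpy as np, cv2
from rig import bot, viewer, workorder, nets
def cap(n,save=None):
    c=viewer.capture(n)
    if save: cv2.imwrite('pics/'+save+'.png',c['image'])
    return c
def ray(c,px):
    K=np.array(c['K']);d=np.linalg.inv(K)@[px[0],px[1],1]
    d=np.array([d[0],-d[1],-d[2]]);return np.array(c['eye']),np.array(c['orientation'])@d
def atz(c,px,z):
    e,d=ray(c,px);return e+d*(z-e[2])/d[2]
def proj(c,p):
    q=np.array(c['orientation']).T@(np.array(p)-c['eye']);K=np.array(c['K'])
    v=K@[q[0],-q[1],-q[2]];return v[:2]/v[2]
E
python3 - <<'E'
from h import *
np.set_printoptions(precision=4,suppress=True)
s=bot.read_state();print(s)
for n in ['scene','top']:
    c=cap(n,n+'0');print(n,c.keys(),c['eye'],c['orientation'],c['K'])
    for t,z in [('board',.15),('foot0',.166),('bench_end',.14),('mortar',.2),('pestle',.16),('bowl',.16)]:
        for r in nets.find_in(n,t)[:5]: print(t,round(r['conf'],2),r['location'],atz(c,r['location'],z))
a=cv2.imread('pics/scene0.png');b=cv2.imread('pics/top0.png')
E
```

```text
{'time_s': 0.0, 'joint_positions': array([-85.2271,  30.2803,  82.1565,  -0.0018,  67.6897, -10.2269]), 'qvel': array([ 0.0711, -0.0339, -0.0421,  0.0531, -0.067 , -0.0062]), 'tau': array([ -0.0008, -44.0044, -17.6595,   0.0633,   0.0581,  -0.0001]), 'position': array([ 0.1617, -0.603 ,  0.2326]), 'tcp_rot': array([[ 0.9659,  0.2588, -0.0002],
       [ 0.2588, -0.9659,  0.0022],
       [ 0.0004, -0.0022, -1.    ]]), 'force': array([-0.3654, -0.5172,  0.3435]), 'moment': array([-0.0411, -0.1031, -0.0494]), 'grasp_force': 0.0, 'opening': 1.0000621788714392}
scene dict_keys(['image', 'K', 'eye', 'orientation']) [1.0653 0.0063 1.0658] [[ 0.1019 -0.8349  0.5409]
 [ 0.9947  0.0802 -0.0636]
 [ 0.0097  0.5445  0.8387]] [[432.0696   0.     321.6291]
 [  0.     432.0696 195.4441]
 [  0.       0.       1.    ]]
board 0.82 [255.3, 225.4] [ 0.5452 -0.0924  0.15  ]
board 0.58 [374.9, 146.8] [0.3311 0.2367 0.15  ]
foot0 0.81 [377.0, 142.9] [0.331  0.2406 0.166 ]
foot0 0.75 [179.3, 176.6] [ 0.3935 -0.2803  0.166 ]
foot0 0.61 [253.2, 225.3] [ 0.5535 -0.0957  0.166 ]
bench_end 0.76 [331.4, 249.1] [0.6
[... 220 characters left out ...]
0.1672 0.0802 1.6684] [[-0.0117  0.9831 -0.1826]
 [-0.9999 -0.0104  0.008 ]
 [ 0.0059  0.1827  0.9832]] [[515.2996   0.     321.874 ]
 [  0.     515.2996 198.6209]
 [  0.       0.       1.    ]]
board 0.85 [253.7, 282.8] [0.2024 0.2689 0.15  ]
board 0.79 [373.2, 170.3] [ 0.5348 -0.0887  0.15  ]
board 0.76 [435.9, 229.3] [ 0.353  -0.2695  0.15  ]
foot0 0.96 [373.6, 169.6] [ 0.5331 -0.0882  0.166 ]
foot0 0.63 [251.8, 279.4] [0.2118 0.2725 0.166 ]
foot0 0.62 [433.8, 231.2] [ 0.3455 -0.2594  0.166 ]
bench_end 0.73 [305.3, 170.3] [0.5393 0.1172 0.14  ]
mortar 0.7 [210.8, 138.6] [0.624  0.3948 0.2   ]
pestle 0.74 [231.7, 201.5] [0.4414 0.3359 0.16  ]
bowl 0.71 [304.0, 116.9] [0.7028 0.1198 0.16  ]
```

View pics/top0.png

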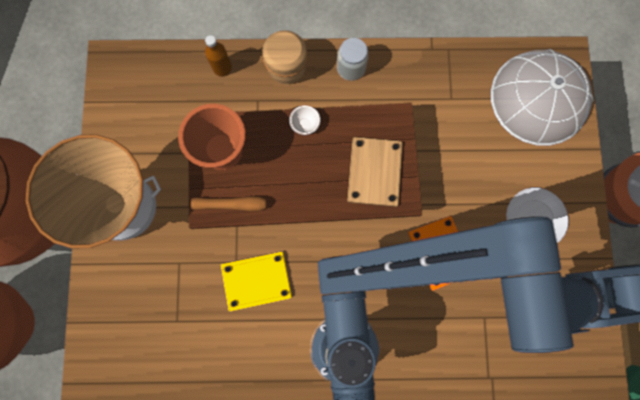

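View pics/scene0.png

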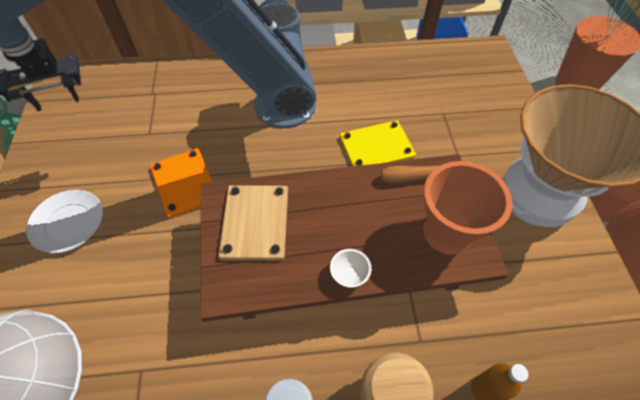

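Top view: the wooden board with four feet is at about (375,171) on the dark bench, whose free end runs from (412,104) to (421,216). The yellow and orange boards are decoys. The bowl is at (304,120), the mortar at (212,137) and the pestle at (230,203). In the scene view the board is at (254,223).

```bash
python3 - <<'E'
from h import *
np.set_printoptions(precision=4,suppress=True)
for n,boxes,end in [('top',[(354,143),(398,147),(349,199),(391,198)],[(412,104),(421,216)]),('scene',[(235,191),(278,191),(227,248),(275,248)],[(202,183),(202,318)])]:
    c=cap(n);g=cv2.cvtColor(c['image'],cv2.COLOR_BGR2GRAY).astype(float)
    P=[]
    for u,v in boxes:
        w=g[v-8:v+9,u-8:u+9];m=np.clip(80-w,0,None);yy,xx=np.mgrid[v-8:v+9,u-8:u+9]
        p=((xx*m).sum()/m.sum(),(yy*m).sum()/m.sum());P.append(atz(c,p,.164))
        print(n,p,P[-1])
    P=np.array(P);print('ctr',P.mean(0)); print([np.linalg.norm(P[i]-P[j]) for i,j in[(0,1),(2,3),(0,2),(1,3)]])
    for e in end: print('end',atz(c,e,.14))
    lab=cv2.cvtColor(c['image'],cv2.COLOR_BGR2HSV)
    for v in ([120,150,180,205] if n=='top' else [210,240,270,300]):
        r=range(400,430) if n=='top' else range(192,214)
        row=g[v,r.start:r.stop]; d=np.gradient(row);k=np.argsort(-abs(d))[:3]+r.start
        print('row',v,k,d[k-r.start],row.astype(int)[::2],atz(c,(k[0],v),.14))
c=cap('top');img=c['image'][80:330,180:480];cv2.imwrite('pics/topc.png',cv2.resize(img,None,fx=2.6,fy=2.4))
E
```

```text
top (np.float64(353.0757689422356), np.float64(141.8597149287322)) [ 0.6206 -0.0287  0.164 ]
top (np.float64(400.54124551679166), np.float64(146.1007499184871)) [ 0.6059 -0.1723  0.164 ]
top (np.float64(348.8121007140173), np.float64(198.1119879744457)) [ 0.4473 -0.0121  0.164 ]
top (np.float64(393.65954514128185), np.float64(198.83252929014472)) [ 0.4437 -0.1453  0.164 ]
ctr [ 0.5294 -0.0896  0.164 ]
[np.float64(0.14430541049553974), np.float64(0.133313578104747), np.float64(0.17417221304996316), np.float64(0.16441914884383052)]
end [ 0.7489 -0.2175  0.14  ]
end [ 0.3948 -0.2291  0.14  ]
row 120 [413 429 414] [-3.   2.  -1.5] [70 68 69 69 69 69 69 63 63 64 63 65 63 63 62] [ 0.6966 -0.2184  0.14  ]
row 150 [401 400 402] [-44. -38. -34.] [148  60  54  67  67  67  67  69  57  51  50  51  50  49  51] [ 0.6004 -0.1772  0.14  ]
row 180 [400 402 403] [-19.   13.    8.5] [64 59 76 74 73 74 73 74 74 67 61 60 59 60 61] [ 0.5061 -0.1704  0.14  ]
row 205 [421 400 422] [-8.  7. -5.] [55 62 62 64 64 66 65 65 67 67 66 50 50 52 48] [ 0.4283 -0.2307  0.14  ]
scene (np.float64(234.56918547595683), np
[... 275 characters left out ...]
0756972), np.float64(248.94900398406375)) [ 0.6194 -0.0479  0.164 ]
ctr [ 0.5337 -0.0944  0.164 ]
[np.float64(0.11000971393004069), np.float64(0.11100944975891011), np.float64(0.1585601921141861), np.float64(0.15966033900371152)]
end [ 0.4003 -0.2286  0.14  ]
end [ 0.7564 -0.2117  0.14  ]
row 210 [200 197 199] [-13.5  10.5  -8.5] [ 81  92  96 117 100  87  86  87  88  87  89] [ 0.4823 -0.2296  0.14  ]
row 240 [201 200 202] [7.5 5.  3. ] [73 72 73 74 72 87 86 85 84 86 86] [ 0.5669 -0.2231  0.14  ]
row 270 [201 199 202] [ 5.5 -3.5  2.5] [81 80 79 79 72 83 82 81 80 79 78] [ 0.6444 -0.2193  0.14  ]
row 300 [201 202 199] [ 4.5  3.  -2.5] [80 79 78 78 73 82 81 80 81 82 81] [ 0.7159 -0.2158  0.14  ]
```

View pics/topc.png

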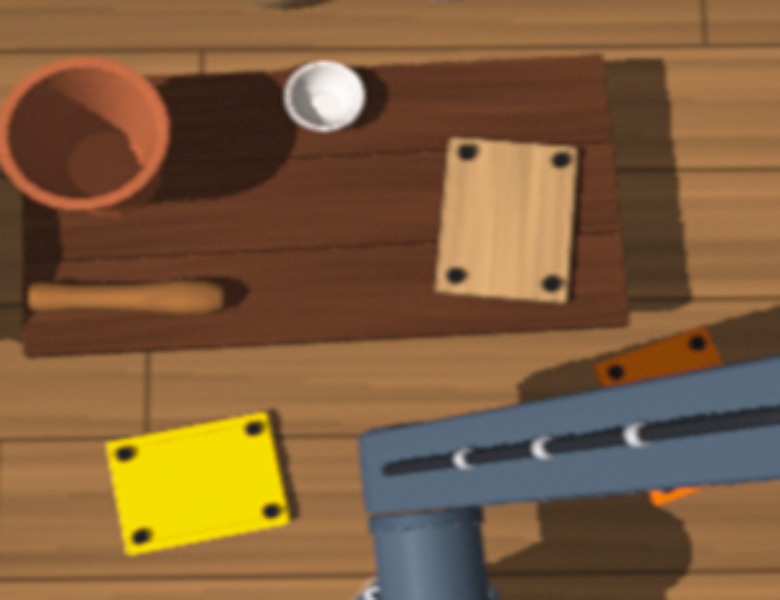

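```bash
cat >> h.py <<'E'
from scipy.spatial.transform import Rotation as Ro
np.set_printoptions(precision=4,suppress=True)
def down(yaw):  # tool down, tool y axis at yaw (deg) in the world
    a=np.radians(yaw);y=np.array([np.cos(a),np.sin(a),0]);z=np.array([0,0,-1.]);return np.column_stack([np.cross(y,z),y,z])
def chain(targets):
    s=bot.read_state();p,R=s['position'],s['tcp_rot'];print('now',s['time_s'],p,s['joint_positions'],s['force'],s['opening'],s['grasp_force'])
    for q,Q in targets:
        q=np.array(q);d=R.T@(q-p);w=Ro.from_matrix(R.T@Q).as_rotvec()
        print('row',np.round(np.r_[d/.3,w/np.pi],4),'rows>=',np.linalg.norm(d)/.0417,np.degrees(np.linalg.norm(w))/7.16)
        p,R=q,Q
E
python3 -c "
from h import *
chain([((.35,-.31,.30),down(-40)),((.5455,.0104,.30),down(-6.3)),((.5455,.0104,.157),down(-6.3))])"
```

```text
now 0.85 [ 0.1618 -0.6037  0.2335] [-85.228   30.2238  82.09     0.0003  67.6886 -10.227 ] [0.2772 0.0738 0.2436] 1.001563594473984 0.0
row [ 0.8594 -0.7831 -0.2215 -0.     -0.     -0.1945] rows>= 8.514971302681918 4.888414200556773
row [ 1.237  -0.1873  0.      0.      0.     -0.1872] rows>= 9.00084085475156 4.706703910614524
row [0.     0.     0.4767 0.     0.     0.    ] rows>= 3.42925659472422 0.0
```

```bash
python3 -c "
from h import *
chain([((.36,-.28,.29),down(-60)),((.5455,.0104,.29),down(-6.3)),((.5455,.0104,.157),down(-6.3))])"
```

```text
now 0.85 [ 0.1618 -0.6037  0.2335] [-85.228   30.2238  82.09     0.0003  67.6886 -10.227 ] [0.2772 0.0738 0.2436] 1.001563594473984 0.0
row [ 0.9174 -0.8711 -0.1882 -0.     -0.     -0.0833] rows>= 9.201639263804749 2.095118127442841
row [ 1.0195 -0.5291  0.      0.      0.     -0.2983] rows>= 8.263554098244638 7.499999999999999
row [0.     0.     0.4433 0.     0.     0.    ] rows>= 3.1894484412470017 0.0
```

{"op": "move_arm", "data": {"increments": [[0.917,-0.871,-0.188,0,0,-0.083,1],[0.917,-0.871,-0.188,0,0,-0.083,1],[0.917,-0.871,-0.188,0,0,-0.083,1],[0.917,-0.871,-0.188,0,0,-0.083,1],[0.917,-0.871,-0.188,0,0,-0.083,1],[0.917,-0.871,-0.188,0,0,-0.083,1],[0.917,-0.871,-0.188,0,0,-0.083,1],[0.917,-0.871,-0.188,0,0,-0.083,1],[0.917,-0.871,-0.188,0,0,-0.083,1],[0.917,-0.871,-0.188,0,0,-0.083,1]]}}

```text
time_s: 1.68
position: [0.3617, -0.2749, 0.291]
tcp_rot: [[0.864, 0.503, 0.002], [0.503, -0.864, 0.002], [0.002, -0.001, -1.0]]
force: [0.2, 0.4, -0.2]
opening: 0.998
grasp_force: 0.0
```

{"op": "move_arm", "data": {"increments": [[1,-0.529,0,0,0,-0.298,1],[1,-0.529,0,0,0,-0.298,1],[1,-0.529,0,0,0,-0.298,1],[1,-0.529,0,0,0,-0.298,1],[1,-0.529,0,0,0,-0.298,1],[1,-0.529,0,0,0,-0.298,1],[1,-0.529,0,0,0,-0.298,1],[1,-0.529,0,0,0,-0.298,1],[1,-0.529,0,0,0,-0.298,1],[1,-0.529,0,0,0,-0.298,1]]}}

```text
time_s: 2.52
position: [0.5417, 0.0089, 0.2897]
tcp_rot: [[0.108, 0.994, 0.0], [0.994, -0.108, -0.0], [-0.0, 0.0, -1.0]]
force: [-0.8, 0.0, 0.1]
opening: 1.004
grasp_force: 0.0
```

```bash
python3 - <<'E'
from h import *
F=down(-6.3);n=np.array([.110,.994,0])
chain([((.5455,.0104,.157),down(-6.3)),((.5353,-.1121,.157),down(3))])
cap('wrist','w1')
E
```

```text
now 2.5167 [0.5417 0.0089 0.2897] [-10.8728  20.0809  90.1063  -0.0071  69.7856  -4.6677] [-0.8348  0.0046  0.0598] 1.003744640300347 0.0
row [0.0063 0.0119 0.4424 0.0001 0.     0.0005] rows>= 3.1844991256030624 0.014153793097070192
row [-0.4096  0.011   0.      0.      0.     -0.0517] rows>= 2.947815816787219 1.2988826815642458
```

View pics/w1.png

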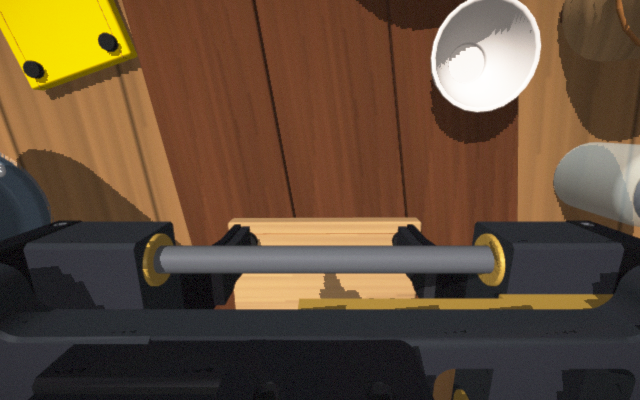

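The wrist view shows the board's inner edge as a level line at row 219, columns 230–420. It is parallel to the gripper, with the bowl at (485,55) and well clear.

```bash
python3 - <<'E'
from h import *
c=cap('wrist')
for p in [(230,219),(420,218),(230,234)]: print(atz(c,p,.158),atz(c,p,.14))
print(c['eye'],proj(c,(.542,-.0195,.158)),proj(c,(.542,-.0195,.14)))
E
```

```text
[ 0.4438 -0.0074  0.158 ] [ 0.4371 -0.0126  0.14  ]
[ 0.636  -0.0275  0.158 ] [ 0.6416 -0.0339  0.14  ]
[ 0.4407 -0.0234  0.158 ] [ 0.4338 -0.0296  0.14  ]
[0.5489 0.0739 0.4408] [327.1745 220.1981] [326.992  214.9448]
```

{"op": "move_arm", "data": {"increments": [[0.006,0.012,0.2,0,0,0,1],[0.006,0.012,0.3,0,0,0,1],[0.006,0.012,0.37,0,0,0,1],[0.006,0.012,0.42,0,0,0,1],[0.006,0.012,0.442,0,0,0,1],[0.006,0.012,0.442,0,0,0,1],[0.006,0.012,0.442,0,0,0,1]]}}

```text
time_s: 3.2
position: [0.5447, 0.0072, 0.158]
tcp_rot: [[0.114, 0.993, 0.001], [0.993, -0.114, -0.0], [-0.0, 0.001, -1.0]]
force: [0.5, 0.2, -0.1]
opening: 1.0
grasp_force: 0.0
```

{"op": "move_arm", "data": {"increments": [[-0.02,0,0,0,0,0,1],[-0.04,0,0,0,0,0,1],[-0.06,0.001,0,0,0,-0.003,1],[-0.08,0.002,0,0,0,-0.008,1],[-0.1,0.003,0,0,0,-0.013,1],[-0.12,0.004,0,0,0,-0.018,1],[-0.14,0.005,0,0,0,-0.023,1],[-0.16,0.006,0,0,0,-0.028,1],[-0.18,0.007,0,0,0,-0.033,1],[-0.2,0.008,0,0,0,-0.038,1]]}}

```text
time_s: 4.03
position: [0.5398, -0.0511, 0.1583]
tcp_rot: [[-0.007, 1.0, 0.0], [1.0, 0.007, 0.002], [0.002, 0.0, -1.0]]
force: [-0.7, 4.1, 1.7]
opening: 0.999
grasp_force: 1.7
```

```bash
python3 - <<'E'
from h import *
chain([((.5353,-.1121,.157),down(3))])
c=cap('scene','s2');print([ (round(r['conf'],2),r['location']) for r in nets.find_in('scene','board')])
E
```

```text
now 4.0333 [ 0.5398 -0.0511  0.1583] [-17.2724  29.8579  98.2191   0.1324  51.9358 -17.7726] [-0.6732  4.1448  1.6892] 0.9985283743017097 1.7478057369589806
row [-0.2034 -0.0166  0.004   0.0001 -0.0006 -0.0143] rows>= 1.4683803355089915 0.3608385283640787
[(0.64, [180.5, 180.6]), (0.62, [233.6, 230.5])]
```

View pics/s2.png

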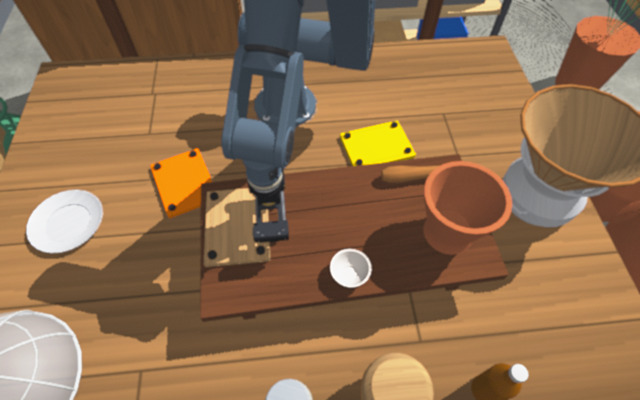

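The board at about (235,228) is sliding toward the free end in contact with both fingers. I continue the push.

{"op": "move_arm", "data": {"increments": [[-0.02,-0.002,0.002,0,0,-0.003,1],[-0.04,-0.004,0.002,0,0,-0.006,1],[-0.06,-0.006,0.002,0,0,-0.009,1],[-0.08,-0.008,0.002,0,0,-0.012,1],[-0.1,-0.01,0.003,0,0,-0.014,1],[-0.12,-0.012,0.003,0,0,-0.014,1],[-0.14,-0.013,0.003,0,0,-0.014,1],[-0.16,-0.014,0.003,0,0,-0.014,1],[-0.18,-0.015,0.003,0,0,-0.014,1],[-0.192,-0.016,0.003,0,0,-0.014,1]]}}

```text
time_s: 4.97
position: [0.5358, -0.11, 0.1564]
tcp_rot: [[-0.051, 0.999, 0.0], [0.999, 0.051, -0.0], [-0.0, 0.0, -1.0]]
force: [0.5, 3.0, 2.6]
opening: 0.997
grasp_force: 1.7
```

```bash
python3 - <<'E'
from h import *
chain([((.5353,-.1121,.157),down(3))])
c=cap('scene','s3');cv2.imwrite('pics/s3c.png',cv2.resize(c['image'][150:330,130:330],None,fx=3.2,fy=3.2))
for e in [(.578,-.22,.14),(.3995,-.2286,.14),(.7564,-.2117,.14)]: print(proj(c,e))
E
```

```text
now 4.9667 [ 0.5358 -0.11    0.1564] [-23.2983  30.3215  97.6356  -0.0192  52.029  -26.2047] [0.4522 3.0353 2.5545] 0.99731060014439 1.730515267699957
row [-0.0071 -0.002  -0.0019  0.      0.0001 -0.0005] rows>= 0.05453348999658511 0.011779075386356891
[202.0791 244.06  ]
[202.0106 182.7555]
[202.0229 317.9932]
```

View pics/s3c.png

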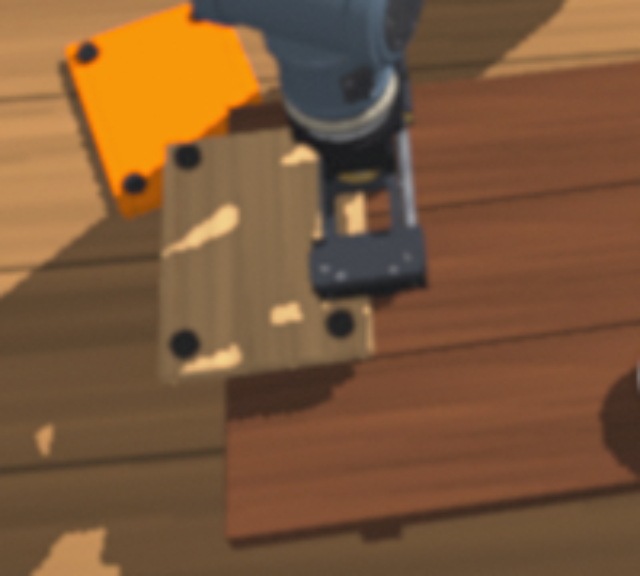

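```bash
cat > kin.py <<'E'
import numpy as np
from scipy.spatial.transform import Rotation as Ro
from scipy.optimize import least_squares
D=[([-85.228,30.2238,82.09,.0003,67.6886,-10.227],[.1618,-.6037,.2335]),
([-10.8728,20.0809,90.1063,-.0071,69.7856,-4.6677],[.5417,.0089,.2897]),
([-17.2724,29.8579,98.2191,.1324,51.9358,-17.7726],[.5398,-.0511,.1583]),
([-23.2983,30.3215,97.6356,-.0192,52.029,-26.2047],[.5358,-.11,.1564])]
A=lambda ax,a:Ro.from_euler(ax,a,degrees=True).as_matrix()
def fk(q,k):
    a,d,h,L1,L2,L3,e=k
    R1=A('z',q[0]);R2=R1@A('y',q[1]);R3=R2@A('y',q[2]);R=R3@A('z',q[3])@A('y',q[4])@A('z',q[5])@A('z',90)
    p=R1@[a,d,h]+R2@[0,0,L1]+R3@[e,0,L2]+R[:,2]*L3
    return p,R
def fit(D,k0=(0,.11,.3,.45,.4,.2,0),reg=1e-2):
    f=lambda k:np.r_[np.concatenate([fk(q,k)[0]-p for q,p in D]),reg*(k-np.array(k0))*.05]
    r=least_squares(f,k0);return r.x,np.abs(f(r.x)[:3*len(D)]).max()
E
python3 - <<'E'
from h import *
import kin
print(kin.fit(kin.D))
c=cap('scene')
for z in (.166,): 
  P=np.array([atz(c,(130+u/3.2,150+v/3.2),z) for u,v in [(187,156),(184,344),(340,323)]]);print(P)
ctr=(P[0]+P[2])/2;print('ctr',ctr,np.degrees(np.arctan2(*(P[1]-P[0])[1::-1])),[np.linalg.norm(P[i]-P[j]) for i,j in[(0,1),(1,2)]])
X=np.array([.9989,.0474,0]);Y=np.array([-.0474,.9989,0]);print('bench coords',(ctr-[.578,-.22,0])@X,(ctr-[.578,-.22,0])@Y)
E
```

```text
(array([0.    , 0.111 , 0.2585, 0.5882, 0.3917, 0.2789, 0.1143]), np.float64(3.991463575764298e-05))
[[ 0.4633 -0.2529  0.166 ]
 [ 0.6226 -0.2448  0.166 ]
 [ 0.6169 -0.1353  0.166 ]]
ctr [ 0.5401 -0.1941  0.166 ] 2.9081950294396828 [np.float64(0.1594946397423756), np.float64(0.10968118411164776)]
bench coords -0.036622569725869226 0.027701199925494777
```

{"op": "move_arm", "data": {"increments": [[0,0,-0.12,0,0,0,1],[0,0,-0.25,0,0,0,1],[-0.1,0,-0.38,0,0.04,0,1],[-0.2,0,-0.5,0,0.08,0,1],[-0.3,0,-0.6,0,0.12,0,1],[-0.4,0,-0.65,0,0.16,0,1],[-0.5,0,-0.68,0,0.2,0,1],[-0.6,0,-0.68,0,0.24,0,1],[-0.6,0,-0.68,0,0.24,0,1]]}}

```text
time_s: 5.82
position: [0.5437, -0.2992, 0.3508]
tcp_rot: [[-0.023, 0.999, -0.034], [0.724, 0.04, 0.688], [0.689, -0.009, -0.725]]
force: [-1.1, 0.3, -3.3]
opening: 0.999
grasp_force: 0.0
```

```bash
cat >> kin.py <<'E'
def frame(y,z):
    z=np.array(z,float);z/=np.linalg.norm(z);y=np.array(y,float);y-=z*(y@z);y/=np.linalg.norm(y);return np.column_stack([np.cross(y,z),y,z])
lo=np.array([-176.69,-43.24,12.49,-82,0,-163.58]);hi=np.array([176.69,126.21,139.97,262,151.66,163.58])
def ik(p,R,k,q0):
    f=lambda q:np.r_[(fk(q,k)[0]-p)*10,(fk(q,k)[1]-R).ravel()]
    best=None
    for s in range(25):
        x0=np.clip(q0 if s==0 else q0+np.random.default_rng(s).normal(0,50,6),lo+1,hi-1)
        r=least_squares(f,x0,bounds=(lo,hi),x_scale=30.)
        if best is None or r.cost<best.cost-1e-9: best=r
        if best.cost<1e-8:break
    return best.x,best.cost
E
python3 - <<'E'
from h import *
import kin
s=bot.read_state();q,p,R=s['joint_positions'],s['position'],s['tcp_rot']
print(s['time_s'],q,p,R)
k,e=kin.fit(kin.D+[(q,p)]);print(k,e,kin.fk(q,k)[0]-p,np.abs(kin.fk(q,k)[1]-R).max())
Y=np.array([-.0474,.9989,0])
for z in (.149,.30):
  for sg in (1,-1):
    print(z,sg,kin.ik(np.array([.5427,-.244,z]),kin.frame([0,0,sg],Y),k,q))
E
```

```text
5.8167 [-50.7334  38.6869  59.5343  27.2059 116.4063 -48.2154] [ 0.5437 -0.2992  0.3508] [[-0.0227  0.9992 -0.0337]
 [ 0.7245  0.0396  0.6881]
 [ 0.6889 -0.0088 -0.7248]]
[0.     0.111  0.2743 0.5881 0.3917 0.2946 0.1142] 4.9304841701458546e-05 [ 0.  0. -0.] 2.636779683484747e-16
0.149 1 (array([ -52.2753,   68.2207,   62.8643,   46.8242,  128.1239, -146.6558]), np.float64(2.421411240345361e-25))
0.149 -1 (array([-52.2753,  68.2207,  62.8643,  46.8242, 128.1239,  33.3442]), np.float64(3.152211571300162e-22))
0.3 1 (array([ -52.2753,   56.3768,   64.6869,   53.6212,  134.5566, -136.3971]), np.float64(9.201382848261175e-21))
0.3 -1 (array([-52.2753,  56.3768,  64.6869,  53.6212, 134.5566,  43.6029]), np.float64(8.374434421234817e-23))
```

```bash
python3 - <<'E'
from h import *
import kin
Y=np.array([-.0474,.9989,0]);T=kin.frame([0,0,1],Y);e=np.array([.544,-.269,.149])
k=np.array([0,.111,.2743,.5881,.3917,.2946,.1142]);q=bot.read_state()['joint_positions']
W=[e-.065*Y+[0,0,.12],e-.065*Y,e+.025*Y]
for w in W: q,c=kin.ik(w,T,k,q);print(q,c)
M=kin.frame([.7,0,.7],[-.04,.9,-.3])
chain([(W[0]+[0,0,.05],M),(W[0],T),(W[1],T),(W[2],T)])
E
```

```text
[ -55.8048   63.556    51.1      55.732   140.8125 -131.3171] 9.013824933863902e-19
[ -55.8048   72.4889   49.057    49.4869  136.6193 -139.616 ] 1.0886911313376026e-23
[ -52.2736   68.2291   62.838    46.8362  128.1352 -146.6381] 1.8908508451473256e-17
now 5.8167 [ 0.5437 -0.2992  0.3508] [-50.7334  38.6869  59.5343  27.2059 116.4063 -48.2154] [-1.0941  0.2733 -3.2623] 0.998648150519328 0.0
row [-0.1572  0.0076 -0.0032 -0.0588  0.1483 -0.2377] rows>= 1.132817393319969 7.197574689160365
row [-0.1155 -0.108   0.0527 -0.0961  0.0428 -0.2584] rows>= 1.1990407673860908 7.014710386232215
row [ 0.  -0.4  0.   0.   0.   0. ] rows>= 2.877697841726619 0.0
row [-0.   0.   0.3  0.   0.   0. ] rows>= 2.1583251468612232 0.0
```

{"op": "move_arm", "data": {"increments": [[-0.157,0.008,-0.003,-0.059,0.148,-0.238,1],[-0.157,0.008,-0.003,-0.059,0.148,-0.238,1],[-0.157,0.008,-0.003,-0.059,0.148,-0.238,1],[-0.157,0.008,-0.003,-0.059,0.148,-0.238,1],[-0.157,0.008,-0.003,-0.059,0.148,-0.238,1],[-0.157,0.008,-0.003,-0.059,0.148,-0.238,1],[-0.157,0.008,-0.003,-0.059,0.148,-0.238,1],[-0.157,0.008,-0.003,-0.059,0.148,-0.238,1],[-0.157,0.008,-0.003,-0.059,0.148,-0.238,1]]}}

```text
time_s: 6.57
position: [0.549, -0.3238, 0.3263]
tcp_rot: [[-0.699, 0.714, -0.05], [0.197, 0.259, 0.946], [0.688, 0.651, -0.321]]
force: [-0.4, -0.3, 0.3]
opening: 1.004
grasp_force: 0.0
```

{"op": "move_arm", "data": {"increments": [[-0.115,-0.108,0.053,-0.096,0.043,-0.258,1],[-0.115,-0.108,0.053,-0.096,0.043,-0.258,1],[-0.115,-0.108,0.053,-0.096,0.043,-0.258,1],[-0.115,-0.108,0.053,-0.096,0.043,-0.258,1],[-0.115,-0.108,0.053,-0.096,0.043,-0.258,1],[-0.115,-0.108,0.053,-0.096,0.043,-0.258,1],[-0.115,-0.108,0.053,-0.096,0.043,-0.258,1],[-0.115,-0.108,0.053,-0.096,0.043,-0.258,1],[-0.115,-0.108,0.053,-0.096,0.043,-0.258,1],[-0.115,-0.108,0.053,-0.096,0.043,-0.258,1]]}}

```text
time_s: 7.4
position: [0.5497, -0.3237, 0.2797]
tcp_rot: [[-0.998, -0.006, -0.059], [-0.059, 0.01, 0.998], [-0.006, 1.0, -0.01]]
force: [-0.1, 0.9, 0.8]
opening: 0.999
grasp_force: 0.0
```

```bash
python3 - <<'E'
from h import *
import kin
Y=np.array([-.0474,.9989,0]);T=kin.frame([0,0,1],Y);e=np.array([.544,-.269,.149])
chain([(e-.065*Y,T),(e+.025*Y,T)])
c=cap('scene')
g=cv2.cvtColor(c['image'],cv2.COLOR_BGR2GRAY).astype(float);P=[]
for u,v in [proj(c,x).astype(int) for x in [(.4633,-.2529,.166),(.6226,-.2448,.166),(.6169,-.1353,.166),(.457,-.143,.166)]]:
    w=g[v-7:v+8,u-7:u+8];m=np.clip(50-w,0,None);yy,xx=np.mgrid[v-7:v+8,u-7:u+8]
    P.append(atz(c,((xx*m).sum()/m.sum(),(yy*m).sum()/m.sum()),.165));print(u,v,P[-1])
print(np.mean(P,0))
cv2.imwrite('pics/s4.png',c['image'])
E
```

```text
now 7.4 [ 0.5497 -0.3237  0.2797] [ -55.0465   62.3149   51.9056   55.5825  140.6208 -131.535 ] [-0.0739  0.916   0.8073] 0.9988091918827802 0.0
row [ 0.0132 -0.436  -0.0293 -0.0031 -0.0038  0.0019] rows>= 3.14500398371618 0.13185465794083126
row [-0.   0.   0.3  0.   0.   0. ] rows>= 2.1583251468612232 0.0
188 198 [ 0.4574 -0.2571  0.165 ]
187 257 [ 0.6275 -0.2447  0.165 ]
236 250 [ 0.6231 -0.1367  0.165 ]
233 193 [ 0.4619 -0.1457  0.165 ]
[ 0.5425 -0.196   0.165 ]
```

View pics/s4.png

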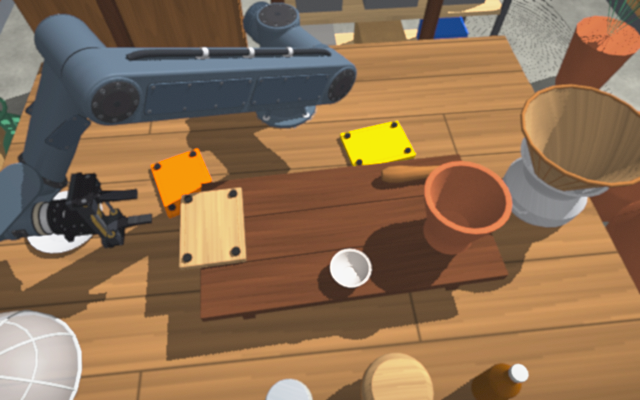

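The gripper is horizontal and in front of the board's overhanging edge (board at 180–245, 188–268). A white dish at about (65,220) lies under the wrist, so I check its height and extent before going down.

```bash
python3 - <<'E'
from h import *
c=cap('scene');t=cap('top')
from rig import nets
for z in (0,.03,.06,.1):
    print(z,'scene(earlier picks) L,R,T,B',[atz(c,p,z)[:2] for p in [(27,228),(103,210),(80,190),(50,252)]])
    print(z,'top0 L,R,T,B',[atz(t,p,z)[:2] for p in [(506,212),(568,216),(537,187),(537,240)]])
E
python3 -c "
import cv2
a=cv2.imread('pics/s2.png')[160:280,0:240];b=cv2.imread('pics/top0.png')[150:270,400:640]
import numpy as np
cv2.imwrite('pics/dish.png',cv2.resize(np.hstack([a,b]),None,fx=1.66,fy=1.66*2))"
```

```text
0 scene(earlier picks) L,R,T,B [array([ 0.407 , -0.7401]), array([ 0.3676, -0.5408]), array([ 0.2909, -0.6196]), array([ 0.4887, -0.6595])]
0 top0 L,R,T,B [array([ 0.4259, -0.5376]), array([ 0.4104, -0.7405]), array([ 0.5086, -0.647 ]), array([ 0.3327, -0.6315])]
0.03 scene(earlier picks) L,R,T,B [array([ 0.4256, -0.7191]), array([ 0.3872, -0.5254]), array([ 0.3127, -0.602 ]), array([ 0.5049, -0.6407])]
0.03 top0 L,R,T,B [array([ 0.4213, -0.5265]), array([ 0.4061, -0.7257]), array([ 0.5025, -0.634 ]), array([ 0.3297, -0.6187])]
0.06 scene(earlier picks) L,R,T,B [array([ 0.4441, -0.6981]), array([ 0.4068, -0.51  ]), array([ 0.3345, -0.5843]), array([ 0.5211, -0.622 ])]
0.06 top0 L,R,T,B [array([ 0.4166, -0.5154]), array([ 0.4017, -0.7109]), array([ 0.4964, -0.6209]), array([ 0.3268, -0.6059])]
0.1 scene(earlier picks) L,R,T,B [array([ 0.4688, -0.6701]), array([ 0.433 , -0.4894]), array([ 0.3635, -0.5608]), array([ 0.5428, -0.597 ])]
0.1 top0 L,R,T,B [array([ 0.4104, -0.5005]), array([ 0.3959, -0.6913]), array([ 0.4882, -0.6034]), array([ 0.3228, -0.5889])]
```

View pics/dish.png

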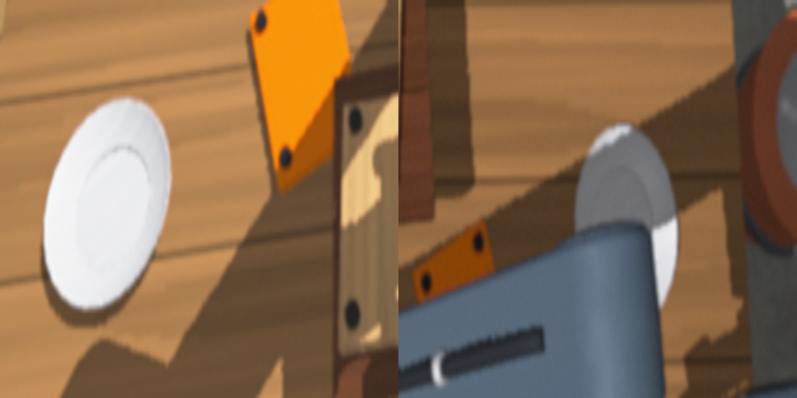

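The dish is a flat plate centred near (0.41, -0.63), about 2 cm high, so the wrist clears it. I go down and then in.

{"op": "move_arm", "data": {"increments": [[0.013,-0.12,-0.029,-0.003,-0.004,0.002,1],[0.013,-0.24,-0.029,-0.003,-0.004,0.002,1],[0.013,-0.35,-0.029,-0.003,-0.004,0.002,1],[0.013,-0.42,-0.029,-0.003,-0.004,0.002,1],[0.013,-0.436,-0.029,-0.003,-0.004,0.002,1],[0.013,-0.436,-0.029,-0.003,-0.004,0.002,1],[0.013,-0.436,-0.029,-0.003,-0.004,0.002,1]]}}

```text
time_s: 8.13
position: [0.5475, -0.3338, 0.1495]
tcp_rot: [[-0.999, -0.003, -0.047], [-0.047, -0.002, 0.999], [-0.003, 1.0, 0.002]]
force: [0.1, 0.1, 0.3]
opening: 1.006
grasp_force: 0.0
```

```bash
python3 - <<'E'
from h import *
import kin
Y=np.array([-.0474,.9989,0]);T=kin.frame([0,0,1],Y);e=np.array([.544,-.2695,.149])
chain([(e+.025*Y,T)]); print(bot.read_state()['tcp_rot'])
E
```

```text
now 8.1333 [ 0.5475 -0.3338  0.1495] [ -55.7774   72.4959   49.0345   49.6417  136.6712 -139.6758] [0.078  0.1218 0.2578] 1.0059157047756988 0.0
row [ 0.0017 -0.002   0.2981  0.0005  0.0001  0.001 ] rows>= 2.1448621825646104 0.028630150719180424
[[-0.9989 -0.0031 -0.0471]
 [-0.047  -0.0018  0.9989]
 [-0.0031  1.      0.0017]]
```

{"op": "move_arm", "data": {"increments": [[0.001,-0.002,0.05,0,0,0.001,1],[0.001,-0.002,0.11,0,0,0.001,1],[0.001,-0.002,0.17,0,0,0.001,1],[0.001,-0.002,0.22,0,0,0.001,0.8],[0.001,-0.002,0.26,0,0,0.001,0.6],[0.001,-0.002,0.29,0,0,0.001,0.5],[0.001,-0.002,0.298,0,0,0.001,0.4],[0.001,-0.002,0.298,0,0,0.001,0.35]]}}

```text
time_s: 8.8
position: [0.5433, -0.2441, 0.1493]
tcp_rot: [[-0.999, -0.0, -0.048], [-0.048, -0.001, 0.999], [-0.0, 1.0, 0.001]]
force: [-0.0, -0.3, 0.0]
opening: 0.705
grasp_force: 0.0
```

{"op": "move_arm", "data": {"increments": [[0,0,0,0,0,0,0.3],[0,0,0,0,0,0,0.26],[0,0,0,0,0,0,0.23],[0,0,0,0,0,0,0.2],[0,0,0,0,0,0,0.1],[0,0,0,0,0,0,0],[0,0,0,0,0,0,0],[0,0,0,0,0,0,0]]}}

```text
time_s: 9.47
position: [0.5428, -0.2445, 0.1491]
tcp_rot: [[-0.999, -0.0, -0.047], [-0.047, -0.005, 0.999], [-0.001, 1.0, 0.005]]
force: [-0.5, -1.3, 5.3]
opening: 0.203
grasp_force: 30.0
```

```bash
python3 - <<'E'
from h import *
import kin
k=np.array([0,.111,.2743,.5881,.3917,.2946,.1142]);s=bot.read_state();q=s['joint_positions'];p=s['position'];T=s['tcp_rot']
L=p+[0,0,.05];B=p+[0,-.06,.19]
P=Ro.from_euler('x',-45,degrees=True).as_matrix()@T
seq=[(L,T),(B,P)]+[(B,P@kin.A('z',a)) for a in (70,140,180)]+[(B,T@kin.A('z',180)),(p+[0,0,.05],T@kin.A('z',180))]
for w in seq: q,c=kin.ik(*w,k,q);print(q,c)
chain(seq)
E
```

```text
[ -52.3026   64.2464   63.9926   48.7331  130.2572 -143.849 ] 4.910716139057573e-23
[ -51.1209   40.3893   58.9197   27.4222  117.4198 -137.6306] 7.664055688166327e-20
[-51.1209  40.3893  58.9197  27.4222 117.4198 -67.6306] 2.665997414467197e-29
[-51.1209  40.3893  58.9197  27.4222 117.4198   2.3694] 3.3625015394298246e-25
[-51.1209  40.3893  58.9197  27.4222 117.4198  42.3694] 3.8284674483373525e-31
[-54.8909  56.9805  55.8211  58.9369 141.2604  52.1216] 1.1279420445709631e-26
[-52.3026  64.2464  63.9926  48.7331 130.2572  36.151 ] 6.0375261884439305e-21
now 9.4667 [ 0.5428 -0.2445  0.1491] [ -52.2967   68.3401   62.7751   46.9938  128.3237 -146.6009] [-0.4682 -1.3061  5.3126] 0.20267305326542862 29.999617589637637
row [-0.0001  0.1667  0.0008  0.      0.      0.    ] rows>= 1.1990407673860917 0.0
row [ 0.0091  0.4676 -0.1976  0.2497  0.0001  0.0118] rows>= 3.6526489716373662 6.284916201117319
row [0.     0.     0.     0.     0.     0.3889] rows>= 0.0 9.776536312849164
row [ 0.      0.      0.      0.     -0.      0.3889] rows>= 0.0 9.776536312849162
row [ 0.      0.      0.      0.     -0.      0.2222] rows>= 0.0 5.586592178770951
row [ 0.      0.      0.      0.2497  0.0001 -0.0118] rows>= 0.0 6.284916201117319
row [0.0091 0.4676 0.1976 0.     0.     0.    ] rows>= 3.6526489716373662 0.0
```

{"op": "move_arm", "data": {"increments": [[0,0.008,0,0,0,0,0],[0,0.02,0,0,0,0,0],[0,0.04,0,0,0,0,0],[0,0.065,0,0,0,0,0],[0,0.09,0,0,0,0,0],[0,0.115,0,0,0,0,0],[0,0.14,0,0,0,0,0],[0,0.16,0,0,0,0,0],[0,0.167,0,0,0,0,0]]}}

```text
time_s: 10.22
position: [0.543, -0.2445, 0.1993]
tcp_rot: [[-0.999, -0.0, -0.047], [-0.047, -0.001, 0.999], [-0.0, 1.0, 0.001]]
force: [-0.6, -0.7, -3.3]
opening: 0.204
grasp_force: 30.0
```

{"op": "move_arm", "data": {"increments": [[0.001,0.04,-0.01,0.01,0,0.001,0],[0.002,0.1,-0.03,0.03,0,0.002,0],[0.003,0.17,-0.06,0.06,0,0.003,0],[0.004,0.24,-0.09,0.09,0,0.005,0],[0.005,0.31,-0.12,0.12,0,0.006,0],[0.006,0.38,-0.15,0.15,0,0.008,0],[0.008,0.43,-0.18,0.18,0,0.009,0],[0.009,0.46,-0.195,0.21,0,0.011,0],[0.009,0.468,-0.198,0.235,0,0.012,0],[0.009,0.468,-0.198,0.25,0,0.012,0]]}}

```text
time_s: 11.05
position: [0.543, -0.304, 0.3412]
tcp_rot: [[-0.999, -0.001, -0.046], [-0.033, 0.71, 0.703], [0.032, 0.704, -0.709]]
force: [0.2, 0.3, -5.6]
opening: 0.203
grasp_force: 30.0
```

{"op": "move_arm", "data": {"increments": [[0,0,0,0,0,0.01,0],[0,0,0,0,0,0.035,0],[0,0,0,0,0,0.07,0],[0,0,0,0,0,0.105,0],[0,0,0,0,0,0.14,0],[0,0,0,0,0,0.175,0],[0,0,0,0,0,0.21,0],[0,0,0,0,0,0.245,0],[0,0,0,0,0,0.28,0],[0,0,0,0,0,0.315,0]]}}

```text
time_s: 11.88
position: [0.5424, -0.3033, 0.3379]
tcp_rot: [[-0.541, 0.839, -0.05], [0.572, 0.411, 0.709], [0.616, 0.356, -0.703]]
force: [0.8, 0.2, -5.3]
opening: 0.204
grasp_force: 30.0
```

```bash
python3 - <<'E'
from h import *
chain([])
c=cap('scene','s5')
E
```

```text
now 11.8833 [ 0.5424 -0.3033  0.3379] [-51.0334  40.3858  59.1069  27.301  117.3147 -80.5083] [ 0.7676  0.2073 -5.3314] 0.2036251843613556 29.994457215070724
```

View pics/s5.png

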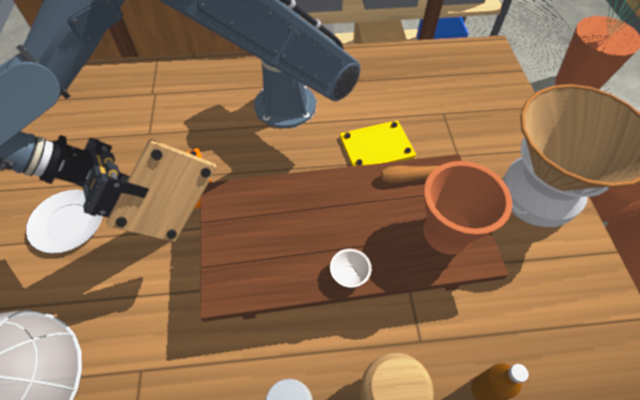

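The board is firmly held mid-twist at about (163,190), feet side showing, clear of everything. I continue the turn.

{"op": "move_arm", "data": {"increments": [[0,0,0,0,0,0.035,0],[0,0,0,0,0,0.07,0],[0,0,0,0,0,0.105,0],[0,0,0,0,0,0.14,0],[0,0,0,0,0,0.175,0],[0,0,0,0,0,0.21,0],[0,0,0,0,0,0.245,0],[0,0,0,0,0,0.28,0],[0,0,0,0,0,0.315,0],[0,0,0,0,0,0.35,0]]}}

```text
time_s: 12.77
position: [0.5425, -0.3035, 0.338]
tcp_rot: [[0.5, 0.865, -0.049], [0.627, -0.322, 0.709], [0.597, -0.385, -0.703]]
force: [0.0, 0.1, -4.7]
opening: 0.205
grasp_force: 30.0
```

{"op": "move_arm", "data": {"increments": [[0,0,0,0,0,0.035,0],[0,0,0,0,0,0.07,0],[0,0,0,0,0,0.105,0],[0,0,0,0,0,0.14,0],[0,0,0,0,0,0.175,0],[0,0,0,0,0,0.21,0],[0,0,0,0,0,0.245,0],[0,0,0,0,0,0.28,0],[0,0,0,0,0,0.315,0],[0,0,0,0,0,0.335,0]]}}

```text
time_s: 13.6
position: [0.5425, -0.3034, 0.338]
tcp_rot: [[0.999, -0.005, -0.049], [0.032, -0.704, 0.709], [-0.038, -0.71, -0.703]]
force: [-0.4, -0.3, -4.2]
opening: 0.2
grasp_force: 30.0
```

```bash
python3 - <<'E'
from h import *
import kin
Y=np.array([-.0474,.9989,0]);F=kin.frame([0,0,-1],Y)
p=bot.read_state()['position']
chain([((p[0],p[1]+.03,.30),F)])
E
```

```text
now 13.6 [ 0.5425 -0.3034  0.338 ] [-51.0329  40.3861  59.0812  27.2934 117.3056  42.6144] [-0.4176 -0.263  -4.2284] 0.20039431032948707 30.001589374733157
row [ 0.008   0.0194  0.1599  0.2485  0.     -0.0135] rows>= 1.1604120958439625 6.255276855695937
```

```bash
python3 - <<'E'
from h import *
import kin
Y=np.array([-.0474,.9989,0]);t=np.radians(5.3);F=kin.frame([0,0,-1],Y*np.cos(t)+[0,0,np.sin(t)])
k=np.array([0,.111,.2743,.5881,.3917,.2946,.1142]);q=bot.read_state()['joint_positions']
S=[((.5424,-.2714,.30),F),((.5424,-.2414,.187),F),((.5424,-.2414,.1472),F)]
for w in S: q,c=kin.ik(*w,k,q);print(q,c)
chain(S)
E
```

```text
[-53.4661  59.5955  61.3054  58.0514 139.2248  46.9876] 2.4215899102416357e-30
[-52.1233  67.1657  63.7223  51.0782 132.5224  36.2059] 3.178172004634517e-30
[-52.1233  70.5185  62.4224  49.661  131.2128  34.0827] 4.165396582424753e-27
now 13.6 [ 0.5425 -0.3034  0.338 ] [-51.0329  40.3861  59.0812  27.2934 117.3056  42.6144] [-0.4176 -0.263  -4.2284] 0.20039431032948707 30.001589374733157
row [ 0.0079  0.0146  0.1648  0.2779 -0.0006 -0.0136] rows>= 1.1913548788176243 6.9944951762507666
row [0.0047 0.3843 0.0647 0.     0.     0.    ] rows>= 2.803705004152894 0.0
row [-0.      0.1321 -0.0123  0.      0.      0.    ] rows>= 0.9544364508393286 0.0
```

{"op": "move_arm", "data": {"increments": [[0.001,0.002,0.02,0.015,0,-0.001,0],[0.002,0.003,0.03,0.045,0,-0.002,0],[0.003,0.005,0.05,0.08,0,-0.004,0],[0.004,0.007,0.07,0.115,0,-0.006,0],[0.005,0.009,0.09,0.15,0,-0.008,0],[0.006,0.01,0.11,0.185,0,-0.01,0],[0.007,0.012,0.13,0.22,0,-0.011,0],[0.008,0.014,0.15,0.25,0,-0.013,0],[0.008,0.015,0.165,0.27,0,-0.014,0],[0.008,0.015,0.165,0.278,0,-0.014,0]]}}

```text
time_s: 14.43
position: [0.5428, -0.2714, 0.2971]
tcp_rot: [[0.999, -0.003, -0.047], [0.047, 0.098, 0.994], [0.002, -0.995, 0.098]]
force: [-0.1, 0.8, -5.3]
opening: 0.2
grasp_force: 30.0
```

{"op": "move_arm", "data": {"increments": [[0,0.02,0.003,0,0,0,0],[0,0.06,0.01,0,0,0,0],[0.001,0.11,0.02,0,0,0,0],[0.002,0.17,0.03,0,0,0,0],[0.003,0.22,0.038,0,0,0,0],[0.003,0.27,0.046,0,0,0,0],[0.004,0.32,0.054,0,0,0,0],[0.005,0.36,0.06,0,0,0,0],[0.005,0.38,0.064,0,0,0,0],[0.005,0.384,0.065,0,0,0,0]]}}

```text
time_s: 15.27
position: [0.5437, -0.2417, 0.1855]
tcp_rot: [[0.999, -0.001, -0.048], [0.047, 0.092, 0.995], [0.004, -0.996, 0.092]]
force: [0.7, 0.4, -5.5]
opening: 0.205
grasp_force: 30.0
```

```bash
python3 - <<'E'
from h import *
import kin
Y=np.array([-.0474,.9989,0]);t=np.radians(5.3);F=kin.frame([0,0,-1],Y*np.cos(t)+[0,0,np.sin(t)])
chain([((.5424,-.2414,.1472),F)])
# compare the predicted board corners (top face) with the picture
s=bot.read_state();p,R=s['position'],s['tcp_rot'];c=cap('scene','s6')
g=cv2.cvtColor(c['image'],cv2.COLOR_BGR2GRAY)
h=cv2.cvtColor(c['image'],cv2.COLOR_BGR2HSV)
for a in (-.1,.1):
  for b in (-.025,.125): print('pred',proj(c,p+R@[a,-.009,b]))
m=cv2.inRange(h,(8,50,130),(25,160,255));m[:,:150]=0;m[:150]=0;m[300:]=0;m[:,330:]=0
n,l,st,ce=cv2.connectedComponentsWithStats(m);
for i in np.argsort(-st[1:,4])[:3]+1: print(st[i],ce[i])
i=np.argmax(st[1:,4])+1;r=cv2.minAreaRect(np.argwhere(l==i)[:,::-1].astype(np.float32));print(cv2.boxPoints(r))
E
```

```text
now 15.2667 [ 0.5437 -0.2417  0.1855] [-52.0449  67.3366  63.4637  51.184  132.5302  36.1135] [ 0.6532  0.4215 -5.4914] 0.20526275097150568 30.0090289038053
row [-0.0049  0.1274 -0.0106  0.0001  0.0001  0.0012] rows>= 0.9201907863776978 0.029241791650619024
pred [178.2451 187.3637]
pred [239.1659 176.9324]
pred [175.4713 262.354 ]
pred [243.3672 250.5885]
[ 175  150  155  115 9415] [245.1829 209.9164]
[ 202  255  128   44 1737] [270.5561 277.1174]
[150 150  39  15 290] [162.7517 154.3897]
[[175. 150.]
 [329. 150.]
 [329. 264.]
 [175. 264.]]
```

```bash
python3 - <<'E'
from h import *
g=cv2.imread('pics/s6.png').astype(int)
for r,a,b in [(245,164,190),(200,164,190),(200,226,256),(240,230,258)]: print(r,a,[tuple(x) for x in g[r,a:b:2]])
for cc,a,b in [(225,165,195),(225,242,268)]: print('col',cc,a,[tuple(x) for x in g[a:b:2,cc]])
E
```

```text
245 164 [(np.int64(58), np.int64(52), np.int64(51)), (np.int64(62), np.int64(56), np.int64(54)), (np.int64(41), np.int64(39), np.int64(36)), (np.int64(33), np.int64(30), np.int64(30)), (np.int64(33), np.int64(30), np.int64(30)), (np.int64(31), np.int64(30), np.int64(35)), (np.int64(89), np.int64(129), np.int64(165)), (np.int64(131), np.int64(194), np.int64(234)), (np.int64(126), np.int64(188), np.int64(231)), (np.int64(132), np.int64(196), np.int64(236)), (np.int64(135), np.int64(199), np.int64(236)), (np.int64(127), np.int64(189), np.int64(230)), (np.int64(127), np.int64(187), np.int64(229))]
200 164 [(np.int64(10), np.int64(155), np.int64(248)), (np.int64(10), np.int64(154), np.int64(246)), (np.int64(10), np.int64(156), np.int64(247)), (np.int64(10), np.int64(155), np.int64(247)), (np.int64(10), np.int64(156), np.int64(247)), (np.int64(10), np.int64(156), np.int64(247)), (np.int64(8), np.int64(157), np.int64(248)), (np.int64(70), np.int64(139), np.int64(235)), (np.int64(80), np.int64(111), np.int64(138)), (np.int64(70), np.int64(102), np.int64(129)), (np.int64(96), np.int64(138), n
[... 2078 characters left out ...]
p.int64(135), np.int64(202), np.int64(238)), (np.int64(137), np.int64(204), np.int64(238))]
col 225 242 [(np.int64(137), np.int64(206), np.int64(238)), (np.int64(138), np.int64(206), np.int64(238)), (np.int64(138), np.int64(205), np.int64(238)), (np.int64(137), np.int64(204), np.int64(238)), (np.int64(136), np.int64(203), np.int64(238)), (np.int64(137), np.int64(204), np.int64(239)), (np.int64(133), np.int64(199), np.int64(238)), (np.int64(93), np.int64(134), np.int64(170)), (np.int64(71), np.int64(99), np.int64(124)), (np.int64(39), np.int64(53), np.int64(79)), (np.int64(37), np.int64(50), np.int64(76)), (np.int64(37), np.int64(47), np.int64(72)), (np.int64(36), np.int64(48), np.int64(69))]
```

The measured edges match the prediction within about 1 px, so the board has not slipped. I lower it slowly.

{"op": "move_arm", "data": {"increments": [[-0.002,0.02,-0.002,0,0,0,0],[-0.004,0.04,-0.004,0,0,0,0],[-0.005,0.06,-0.006,0,0,0,0],[-0.005,0.075,-0.007,0,0,0,0],[-0.005,0.09,-0.008,0,0,0,0],[-0.005,0.1,-0.009,0,0,0,0],[-0.005,0.107,-0.01,0,0,0,0],[-0.005,0.113,-0.01,0,0,0,0],[-0.005,0.117,-0.01,0,0,0,0],[-0.005,0.12,-0.01,0,0,0,0]]}}

```text
time_s: 16.15
position: [0.5425, -0.242, 0.1508]
tcp_rot: [[0.999, 0.001, -0.048], [0.047, 0.091, 0.995], [0.005, -0.996, 0.091]]
force: [0.5, -0.2, -5.1]
opening: 0.204
grasp_force: 30.0
```

{"op": "move_arm", "data": {"increments": [[0,0.003,0,0,0,0,0],[0,0.006,0,0,0,0,0],[0,0.008,0,0,0,0,0],[0,0.009,0,0,0,0,0],[0,0.009,0,0,0,0,0]]}}

```text
time_s: 16.57
position: [0.5425, -0.2419, 0.1487]
tcp_rot: [[0.999, 0.001, -0.048], [0.047, 0.092, 0.995], [0.006, -0.996, 0.091]]
force: [0.7, -1.1, -3.0]
opening: 0.201
grasp_force: 30.0
```

{"op": "move_arm", "data": {"increments": [[0,0.003,0,0,0,0,0],[0,0.006,0,0,0,0,0],[0,0.006,0,0,0,0,0],[0,0.006,0,0,0,0,0]]}}

```text
time_s: 16.9
position: [0.5424, -0.2419, 0.1478]
tcp_rot: [[0.999, 0.002, -0.048], [0.047, 0.093, 0.995], [0.007, -0.996, 0.093]]
force: [2.1, -2.4, 4.0]
opening: 0.205
grasp_force: 30.1
```

```bash
python3 - <<'E'
from h import *
s=bot.read_state();chain([]);print(s['tcp_rot'],s['moment'])
E
```

```text
now 16.9 [ 0.5424 -0.2419  0.1478] [-52.1291  70.498   62.3653  49.7064 131.3227  33.7722] [ 2.0773 -2.3724  4.0257] 0.20458385798010498 30.091715918460977
[[ 0.9989  0.0023 -0.0477]
 [ 0.0473  0.0934  0.9945]
 [ 0.0068 -0.9956  0.0932]] [ 0.4826  0.3716 -0.3853]
```

{"op": "move_arm", "data": {"increments": [[0,0,0,0,0,0,0.22],[0,0,0,0,0,0,0.24],[0,0,0,0,0,0,0.27],[0,0,0,0,0,0,0.31],[0,0,0,0,0,0,0.36],[0,0,0,0,0,0,0.36],[0,0,-0.02,0,0,0,0.36],[0,0,-0.05,0,0,0,0.36],[0,0,-0.08,0,0,0,0.36],[0,0,-0.08,0,0,0,0.36]]}}

```text
time_s: 17.73
position: [0.5436, -0.2678, 0.1439]
tcp_rot: [[0.999, 0.002, -0.046], [0.045, 0.089, 0.995], [0.006, -0.996, 0.089]]
force: [-0.1, -0.5, -0.5]
opening: 0.356
grasp_force: 0.0
```

```bash
python3 - <<'E'
from h import *
s=bot.read_state();p,R=s['position'],s['tcp_rot'];chain([]);c=cap('scene','s7')
for a in (-.1,.1):
  for b in (-.001,.149): print('pred',proj(c,p+R@[a,-.009,b]))
g=cv2.imread('pics/s7.png').astype(int).sum(2)
for r,a,b in [(245,164,190),(200,164,190),(200,226,256),(240,230,258)]: print(r,a,g[r,a:b])
for cc,a,b in [(225,165,195),(225,242,268)]: print('col',cc,a,g[a:b,cc])
E
```

```text
now 17.7333 [ 0.5436 -0.2678  0.1439] [-53.2583  71.7304  58.6777  50.0903 133.2777  35.5313] [-0.1334 -0.4811 -0.5137] 0.3562001433808439 0.0
pred [181.7349 195.8735]
pred [240.8009 185.9488]
pred [179.1978 269.1252]
pred [244.8244 257.9454]
245 164 [ 95  88  94  90  89  87  91 123 176 209 230 227 235 229 229 231 341 492
 552 553 545 540 549 556 555 551]
200 164 [412 410 407 407 410 410 410 411 412 411 410 411 411 411 413 411 405 389
 373 342 328 322 311 299 295 306]
200 226 [560 569 573 579 581 577 572 563 563 554 530 531 531 531 554 575 518 383
 282 260 259 256 260 261 261 259 256 261 257 260]
240 230 [564 557 556 558 562 565 568 559 542 544 551 542 562 581 532 413 300 265
 258 259 263 262 262 264 257 256 260 258]
col 225 165 [316 391 419 414 411 410 411 396 345 339 374 365 310 250 222 199 164 151
 144 146 164 201 236 256 338 460 527 541 541 536]
col 225 242 [589 588 588 588 587 587 588 587 586 586 587 586 586 586 586 586 584 585
 588 576 519 409 325 279 207 149]
```

{"op": "move_arm", "data": {"increments": [[0,-0.004,0.005,0,0,0,0.36],[0,-0.004,0.007,0,0,0,0.3],[0,-0.004,0.007,0,0,0,0.26],[0,-0.004,0.007,0,0,0,0.23],[0,-0.004,0.007,0,0,0,0.2],[0,-0.004,0.007,0,0,0,0.1],[0,-0.004,0.007,0,0,0,0],[0,-0.004,0.007,0,0,0,0],[0,-0.004,0.007,0,0,0,0]]}}

```text
time_s: 18.53
position: [0.5436, -0.2633, 0.1456]
tcp_rot: [[0.999, 0.0, -0.048], [0.047, 0.091, 0.995], [0.005, -0.996, 0.091]]
force: [0.3, 1.0, 0.4]
opening: 0.203
grasp_force: 30.0
```

```bash
python3 - <<'E'
from h import *
s=bot.read_state();chain([]);print(s['tcp_rot'],s['moment'])
E
```

```text
now 18.5333 [ 0.5436 -0.2633  0.1456] [-53.0296  71.4774  59.2833  50.0738 133.0803  35.4045] [0.3339 1.0159 0.3584] 0.20339159892694597 29.994848370552063
[[ 0.9989  0.0005 -0.0477]
 [ 0.0475  0.091   0.9947]
 [ 0.0048 -0.9959  0.0909]] [-0.4832  0.0655 -0.0881]
```

```bash
python3 - <<'E'
from h import *
import kin
Y=np.array([-.0474,.9989,0]);p=bot.read_state()['position'];p0=p+.0416*Y
def W(y,z,t):
    t=np.radians(t);q=p0+y*Y;q[2]=z;return q,kin.frame([0,0,-1],Y*np.cos(t)+[0,0,np.sin(t)])
chain([W(-.0391,.166,-4),W(-.0131,.166,-4),W(-.0146,.157,0)])
E
```

```text
now 18.5333 [ 0.5436 -0.2633  0.1456] [-53.0296  71.4774  59.2833  50.0738 133.0803  35.4045] [0.3339 1.0159 0.3584] 0.20339159892694597 29.994848370552063
row [ 0.0003 -0.067   0.0145 -0.0512  0.      0.0015] rows>= 0.4930899168596498 1.287483644386514
row [-0.     -0.006   0.0865  0.      0.      0.    ] rows>= 0.6235161535376862 0.0
row [-0.      0.0303 -0.0029  0.0222 -0.     -0.    ] rows>= 0.21880454940311708 0.5586458624104377
```

{"op": "move_arm", "data": {"increments": [[0,-0.007,0.002,-0.005,0,0,0],[0,-0.014,0.003,-0.01,0,0,0],[0,-0.021,0.005,-0.016,0,0,0],[0,-0.028,0.006,-0.021,0,0,0],[0,-0.035,0.008,-0.026,0,0.001,0],[0,-0.042,0.009,-0.031,0,0.001,0],[0,-0.049,0.011,-0.037,0,0.001,0],[0,-0.056,0.012,-0.042,0,0.001,0],[0,-0.063,0.014,-0.047,0,0.001,0],[0,-0.067,0.0145,-0.051,0,0.001,0]]}}

```text
time_s: 19.37
position: [0.5434, -0.2611, 0.1663]
tcp_rot: [[0.999, 0.006, -0.047], [0.047, -0.072, 0.996], [0.002, -0.997, -0.072]]
force: [0.4, 0.8, -4.3]
opening: 0.2
grasp_force: 30.0
```

```bash
python3 - <<'E'
from h import *
s=bot.read_state();p,R=s['position'],s['tcp_rot'];chain([]);print(R,s['moment']);c=cap('scene','s8')
for a in (-.1,.1):
  for b in (-.001,.149): print('pred',proj(c,p+R@[a,-.009,b]))
g=cv2.imread('pics/s8.png').astype(int).sum(2)
for r,a,b in [(245,164,190),(200,226,256),(240,230,258)]: print(r,a,g[r,a:b])
for cc,a,b in [(225,165,195),(225,242,268)]: print('col',cc,a,g[a:b,cc])
E
```

```text
now 19.3667 [ 0.5434 -0.2611  0.1663] [-52.9726  65.7358  61.6148  45.2847 127.6652  34.3753] [ 0.3527  0.7655 -4.2766] 0.2002829951857311 29.97677117586136
[[ 0.9989  0.0055 -0.0469]
 [ 0.0472 -0.0718  0.9963]
 [ 0.0021 -0.9974 -0.072 ]] [-1.3125 -0.0969 -0.0345]
pred [182.5876 190.4682]
pred [244.1368 185.8162]
pred [180.3562 264.6775]
pred [248.7235 257.821 ]
245 164 [116 162 215 226 230 230 227 232 233 233 230 233 233 227 243 368 523 580
 581 572 561 562 578 589 586 579]
200 226 [583 590 596 601 604 606 608 606 598 593 594 587 569 565 562 564 575 551
 422 290 258 257 263 263 264 259 259 262 256 258]
240 230 [603 599 592 586 587 591 592 597 599 588 570 575 578 579 590 572 455 301
 255 264 267 261 264 257 261 260 261 255]
col 225 165 [333 405 428 422 406 411 414 392 349 339 378 367 313 253 226 197 166 148
 149 163 193 228 248 313 448 553 577 575 574 576]
col 225 242 [603 603 602 603 601 602 602 600 600 600 599 601 599 597 596 593 596 595
 586 545 440 343 289 218 164 149]
```

{"op": "move_arm", "data": {"increments": [[0,-0.001,0.008,0,0,0,0],[0,-0.001,0.018,0,0,0,0],[0,-0.002,0.028,0,0,0,0],[0,-0.003,0.038,0,0,0,0],[0,-0.003,0.048,0,0,0,0],[0,-0.004,0.058,0,0,0,0],[0,-0.005,0.068,0,0,0,0],[0,-0.005,0.078,0,0,0,0],[0,-0.006,0.085,0,0,0,0],[0,-0.006,0.087,0,0,0,0]]}}

```text
time_s: 20.25
position: [0.5421, -0.2344, 0.166]
tcp_rot: [[0.999, 0.005, -0.047], [0.048, -0.069, 0.996], [0.002, -0.998, -0.069]]
force: [-1.2, -0.8, -3.1]
opening: 0.203
grasp_force: 30.0
```

{"op": "move_arm", "data": {"increments": [[0,0.003,0,0.002,0,0,0],[0,0.006,-0.001,0.004,0,0,0],[0,0.009,-0.001,0.007,0,0,0],[0,0.012,-0.001,0.009,0,0,0],[0,0.015,-0.001,0.011,0,0,0],[0,0.018,-0.002,0.013,0,0,0],[0,0.021,-0.002,0.016,0,0,0],[0,0.024,-0.002,0.018,0,0,0],[0,0.026,-0.003,0.02,0,0,0]]}}

```text
time_s: 21.0
position: [0.5422, -0.2363, 0.1579]
tcp_rot: [[0.999, 0.002, -0.047], [0.047, -0.006, 0.999], [0.002, -1.0, -0.006]]
force: [0.4, 0.2, -4.1]
opening: 0.203
grasp_force: 30.7
```

```bash
python3 - <<'E'
from h import *
import kin
Y=np.array([-.0474,.9989,0])
s=bot.read_state();p,R=s['position'],s['tcp_rot'];print(R,s['moment'],'yb',(p-[.578,-.22,0])@Y);chain([(np.array([p[0],p[1],.157]),kin.frame([0,0,-1],Y))]);c=cap('scene','s9')
for a in (-.1,.1):
  for b in (-.001,.149): print('pred',proj(c,p+R@[a,-.009,b]))
g=cv2.imread('pics/s9.png').astype(int).sum(2)
for r,a,b in [(245,170,206),(200,236,270),(240,236,270)]: print(r,a,g[r,a:b])
for cc,a,b in [(225,165,195),(225,242,268)]: print('col',cc,a,g[a:b,cc])
E
```

```text
[[ 0.9989  0.002  -0.0472]
 [ 0.0472 -0.0062  0.9989]
 [ 0.0017 -1.     -0.0063]] [-1.4927 -0.0704  0.0075] yb -0.01462293477155759
now 21.0 [ 0.5422 -0.2363  0.1579] [-51.956   67.0051  64.2621  46.8231 127.516   33.1438] [ 0.3554  0.2427 -4.0693] 0.20329187495349932 30.658686426468194
row [-0.      0.0031  0.      0.002  -0.0001  0.0005] rows>= 0.02247363884243666 0.052021252421677655
pred [193.3419 191.1411]
pred [253.8346 184.2921]
pred [192.3388 264.7356]
pred [259.4853 256.0745]
245 170 [165 141 124 107  95  93  91  94 140 203 234 237 241 237 237 237 237 237
 238 232 266 402 546 581 570 562 555 567 577 580 574 567 561 556 556 565]
200 236 [571 579 587 592 592 599 602 598 590 581 583 577 556 553 554 554 570 557
 440 299 253 254 262 259 259 261 262 255 254 254 254 253 250 253]
240 236 [600 605 604 596 592 595 589 579 578 578 577 584 587 591 575 556 562 570
 569 570 539 417 286 252 256 262 260 257 257 257 255 256 260 259]
col 225 165 [391 424 428 416 405 410 415 396 347 338 378 366 313 253 221 198 161 146
 143 143 153 166 194 267 398 525 556 551 550 549]
col 225 242 [586 588 589 589 592 590 587 587 588 588 590 588 589 589 588 588 589 590
 591 567 487 361 290 235 173 147]
```

{"op": "move_arm", "data": {"increments": [[0,0.001,0,0.001,0,0,0],[0,0.003,0,0.002,0,0,0],[0,0.004,0,0.002,0,0,0],[0,0.005,0,0.002,0,0,0],[0,0.006,0,0.002,0,0,0],[0,0.006,0,0.002,0,0,0]]}}

```text
time_s: 21.55
position: [0.5421, -0.2364, 0.1576]
tcp_rot: [[0.999, 0.003, -0.048], [0.048, 0.001, 0.999], [0.003, -1.0, 0.001]]
force: [0.1, -0.8, 1.1]
opening: 0.204
grasp_force: 36.0
```

```bash
python3 - <<'E'
from h import *
s=bot.read_state();chain([]);print(s['tcp_rot'],s['moment'])
E
```

```text
now 21.55 [ 0.5421 -0.2364  0.1576] [-51.9527  67.2214  64.1669  47.0156 127.7936  33.1106] [ 0.1345 -0.776   1.0625] 0.20378161910400525 36.00337302312255
[[ 0.9989  0.003  -0.0477]
 [ 0.0477  0.0011  0.9989]
 [ 0.0031 -1.      0.001 ]] [-0.6388 -0.02   -0.0702]
```

The board is standing on its feet (load transferred, level). I release it gently and back off.

{"op": "move_arm", "data": {"increments": [[0,0,0,0,0,0,0.22],[0,0,0,0,0,0,0.23],[0,0,0,0,0,0,0.25],[0,0,0,0,0,0,0.28],[0,0,0,0,0,0,0.32],[0,0,0,0,0,0,0.36],[0,0,-0.04,0,0,0,0.4],[0,0,-0.09,0,0,0,0.4],[0,0,-0.13,0,0,0,0.4],[0,0,-0.13,0,0,0,0.4]]}}

```text
time_s: 22.38
position: [0.5439, -0.2772, 0.1562]
tcp_rot: [[0.999, 0.003, -0.046], [0.046, -0.002, 0.999], [0.003, -1.0, -0.003]]
force: [-0.9, 0.5, 0.0]
opening: 0.393
grasp_force: 0.0
```

```bash
python3 - <<'E'
from h import *
import kin
chain([])
c=cap('scene','s10');g=c['image'].astype(int).sum(2)
for r,a,b in [(245,170,206),(200,170,206),(200,236,270),(240,236,270)]: print(r,a,g[r,a:b])
for cc,a,b in [(225,165,195),(225,242,268)]: print('col',cc,a,g[a:b,cc])
Y=np.array([-.0474,.9989,0]);X=np.array([.9989,.0474,0]);o=np.array([.578,-.22,0])
for yb in (-.015,.135): 
  for z in (.158,.166): print(yb,z,[proj(c,o+xb*X+yb*Y+[0,0,z]) for xb in (-.13,.07)])
E
```

```text
now 22.3833 [ 0.5439 -0.2772  0.1562] [-53.7087  68.9297  58.4926  47.5211 131.2517  35.6875] [-0.8511  0.5143  0.0196] 0.3926536131413695 0.0
245 170 [229 230 228 231 230 229 235 233 233 233 235 238 232 234 237 235 236 237
 235 228 255 394 540 575 567 556 542 559 573 576 569 563 558 554 554 558]
200 170 [410 410 411 411 411 411 411 410 403 392 366 336 292 263 258 259 261 260
 262 260 252 294 414 548 587 585 570 546 539 551 562 572 568 556 544 550]
200 236 [567 572 582 588 592 596 598 595 585 580 578 574 556 551 548 548 562 547
 430 293 251 257 256 258 254 254 259 256 255 257 251 248 251 253]
240 236 [596 603 600 590 591 594 584 577 573 576 576 578 586 585 569 561 565 565
 568 567 527 396 279 253 255 257 257 252 255 256 251 254 254 252]
col 225 165 [263 341 404 414 408 409 413 393 345 339 373 366 308 251 221 192 163 144
 147 174 222 250 247 273 390 518 549 548 546 547]
col 225 242 [585 587 586 587 586 585 586 583 586 583 581 587 587 586 585 585 585 588
 585 564 483 359 290 245 182 144]
-0.015 0.158 [array([194.3758, 195.2328]), array([193.547, 269.047])]
-0.015 0.166 [array([193.6109, 193.4763]), array([192.6911, 267.6082])]
0.135 0.158 [array([254.5978, 188.1355]), array([260.3499, 260.1734])]
0.135 0.166 [array([254.2145, 186.3569]), array([259.964 , 258.6934])]
```

{"op": "move_arm", "data": {"increments": [[0,-0.015,0,0,0,0,0.3],[0,-0.033,0,0,0,0,0.2],[0,-0.033,0,0,0,0,0.1],[0,-0.033,0,0,0,0,0],[0,-0.033,0.015,0,0,0,0],[0,-0.033,0.03,0,0,0,0],[0,-0.033,0.045,0,0,0,0],[0,-0.033,0.06,0,0,0,0],[0,-0.033,0.07,0,0,0,0],[0,-0.033,0.077,0,0,0,0]]}}

```text
time_s: 23.27
position: [0.5429, -0.2518, 0.1664]
tcp_rot: [[0.999, 0.002, -0.047], [0.047, -0.0, 0.999], [0.002, -1.0, -0.0]]
force: [-0.0, -1.9, -0.5]
opening: 0.004
grasp_force: 1.1
```

{"op": "move_arm", "data": {"increments": [[0,0,0.012,0,0,0,0],[0,0,0.026,0,0,0,0],[0,0,0.04,0,0,0,0],[0,0,0.055,0,0,0,0],[0,0,0.07,0,0,0,0],[0,0,0.085,0,0,0,0],[0,0,0.1,0,0,0,0],[0,0,0.115,0,0,0,0],[0,0,0.13,0,0,0,0],[0,0,0.14,0,0,0,0]]}}

```text
time_s: 24.1
position: [0.5409, -0.2096, 0.1664]
tcp_rot: [[0.999, 0.002, -0.048], [0.048, -0.0, 0.999], [0.002, -1.0, -0.0]]
force: [-0.4, -2.8, -0.2]
opening: 0.002
grasp_force: 1.1
```

```bash
python3 - <<'E'
from h import *
chain([])
c=cap('scene','s11');g=c['image'].astype(int).sum(2)
for r,a,b in [(245,185,220),(205,185,220),(205,246,280),(240,246,280)]: print(r,a,g[r,a:b])
E
```

```text
now 24.1 [ 0.5409 -0.2096  0.1664] [-50.7479  65.4572  67.9298  47.1403 125.7226  32.0938] [-0.3694 -2.8475 -0.1908] 0.0019065885853471588 1.108044118154794
245 185 [135 136 129 153 199 229 242 240 246 240 239 244 244 243 235 229 255 271
 276 255 208 165 155 156 181 335 511 571 574 565 562 578 594 593 577]
205 185 [263 265 265 266 267 266 268 266 268 265 264 260 253 251 231 235 259 273
 276 252 201 167 155 152 215 399 556 595 589 570 542 542 558 574 580]
205 246 [567 571 578 578 574 577 575 578 578 582 586 593 594 594 600 596 593 583
 588 584 564 552 554 555 573 563 459 314 262 264 266 265 265 266]
240 246 [593 589 585 589 596 593 584 578 583 600 609 605 597 592 600 592 583 579
 581 578 583 591 589 578 563 570 575 573 575 541 415 282 250 258]
```

{"op": "move_arm", "data": {"increments": [[0,0,-0.02,0,0,0,0],[0,0,-0.08,0,0,0,0],[0,0,-0.18,0,0,0,0],[0,0,-0.28,0,0,0,0],[0,-0.1,-0.36,0,0,0,0],[0,-0.2,-0.36,0,0,0,0],[0,-0.3,-0.36,0,0,0,0],[0,-0.3,-0.36,0,0,0,0]]}}

```text
time_s: 24.82
position: [0.546, -0.3202, 0.2622]
tcp_rot: [[0.999, 0.01, -0.048], [0.048, -0.007, 0.999], [0.01, -1.0, -0.007]]
force: [0.4, -0.8, 0.5]
opening: 0.006
grasp_force: 0.0
```

```bash
python3 - <<'E'
from h import *
chain([])
a=cap('scene')['image'];b=cap('top')['image']
cv2.imwrite('pics/fin.png',np.vstack([cv2.resize(a[140:340,100:500],None,fx=1.5,fy=1.5),cv2.resize(b[80:280,170:570],None,fx=1.5,fy=1.5)]))
E
```

```text
now 24.8167 [ 0.546  -0.3202  0.2622] [-55.3176  63.0193  53.4337  53.9997 139.1474  45.837 ] [ 0.4309 -0.8232  0.5421] 0.005734784994198237 0.0
```

View pics/fin.png

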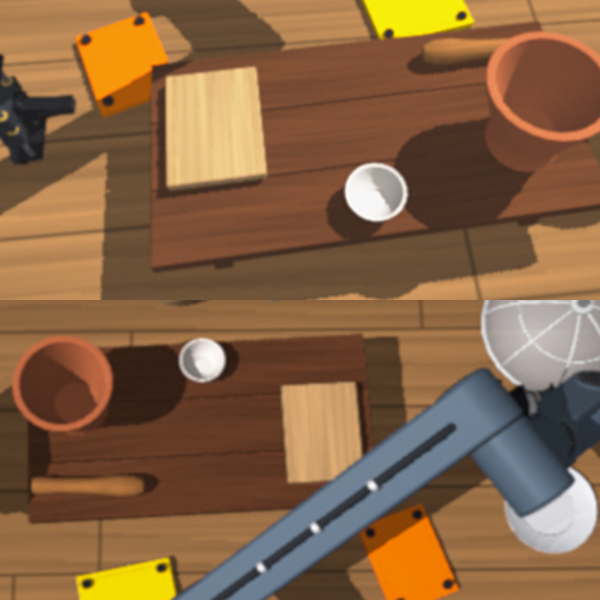

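The board stands flat with its smooth face up, fully on the bench. The mortar, pestle and bowl have not moved and the gripper is clear. I hand the job in.

```bash
python3 -c "
from rig import workorder
print(workorder.hand_in())"
```

```text
the job is handed in; nothing more can be done
None
```

The board was slid out, taken by its edge, turned over and laid down gently, and it now stands on all four feet on the bench; the mortar, pestle and bowl were left where they were, and the job was handed in at about 25 s.

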